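Drive the stuck hinge pin out of the fork joint with a drift punch

ROBOT

A 6-joint arm with a two-finger parallel gripper is mounted at the origin on a cart in front of the work surface, level with it; the furniture and walls round the work are solid. World frame = base frame: x ahead of the robot, y to its left, z up, the work surface at z = 0. Lengths are in mm, angles in rad, forces in N, time in s.
With the tool pointing down it reaches from about 350 to 775 mm from the base axis. Payload 7.3 kg.
Tool frame: the origin (TCP) lies between the finger pads; the fingertips stand 25 mm ahead of it and the grasp point (between the pads) lies 6 mm ahead of it; z points along the fingers, y is the line along which they close (so a half turn about z gives the same grasp; the last joint's range is limited). The gripper opens to 92 mm and grips with 3 to 60 N. Pads are 19 mm wide; open, the fingers measure 130 mm over their backs; the gripper's body (75 mm by 190 mm) begins 47 mm behind the grasp point.
Start: joints at [-1.418, 0.342, 1.524, -0, 1.275, -0.146], TCP at [154.568, -501.748, 251.741] pointing down, gripper open.
Joint ranges: [-2.53, 2.53], [-0.77, 2.02], [0.04, 2.7], [-1, 4.14], [0.28, 2.66], [-3.11, 3.11]. Speed limits (rad/s): [2.57, 2.57, 3.14, 3.14, 3.14, 3.14].

INTERFACE

Orientations are given as [roll, pitch, yaw] about the fixed x, y, z axes, in that order (R = Rz(yaw) Ry(pitch) Rx(roll)).
In Python, from plant import bot gives the robot as it stands.
- The arm moves only by the tool play_rows, never from a script. Its argument "commands" is a list of rows, each an object of numbers: "x", "y", "z": the shift along the tool's x, y, z in m; "twist": the turn about the tool's z in degrees. In form: [{"x": .., "y": .., "z": .., "twist": ..}, ...]. A call has exactly 8 rows; each row is the pose to reach, as a shift and turn from the pose commanded when the call began, along the tool's axes at that moment; what a row does not reach only later rows make up. A row lasts 1/10 s, in which the tool goes at most 50 mm and 8.59 degrees, less where a joint would pass 70% of its speed; a pose out of reach is approached as far as the arm can. A call with a gripper value outside its range is refused whole. "jaw" is the closure, from 0 (fully open) to 1 (shut), set as the call begins (left out, the last holds). The fingers move at their own pace and stop on an object; the grip force is fixed at half the most. Time passes only in rows, so rows that repeat a pose let the fingers close, or fill a call up. It gives the time, the measured TCP pose, the force, the opening and the grip force at its end, in the units of the state.
- bot.get_obs(): the state, without advancing time (a new reading comes with each control period).
- bot.capture(name): name is "scene" or "top" or "wrist"; returns a dict with "pixels" (420x560x3 uint8, red, green, blue), "fx", "fy", "cx", "cy" (pixels), "eye" and "rotation" of the camera in the world. Camera axes: x right, y down, z forward; pixel columns grow to the right and rows downward; lengths in mm; the calibration is good to about 2 mm. A picture is of the moment at which its call begins. There is no depth.
- bot.close_job(): hands the job in; it is judged then, once.
The state is a dict: "time": time; "joint_positions": joint angles; "dq": joint speeds; "tau": joint torques, N m; "tool_pos": TCP position; "tcp_rot": TCP orientation; "contact_force": force on the tool from outside, world axes, zero at the start; "moment": the same for the moment, N m; "grip_width": finger opening in mm; "finger_force": force on a finger pad.
Only numpy, scipy, OpenCV 4.12 (cv2) and the standard library are available. Lean on these libraries where they do the work, as an engineer would, in place of code of your own. Each camera call takes 0.05 s, during which the arm holds its last target. There are 200 camera calls.

TASK

The brass hinge pin is stuck in the blue fork. Take the steel drift punch from its wooden block, put its tip through the hole on top of the fork and press the pin down and out below, steadily, until the punch's collar rests firmly on the black rubber cushion of the depth stop on top of the fork for a moment; feel your way and never press harder than about 25 N in all. Then put the punch back in its block; leave the other things on the bench where they are.

Things in the scene. Friction and masses are not known exactly. Their poses are not given: they have to be found in the camera images.
- fork_stand: Fixed stand. Origin: centre of the underside of its dark base plate, 96 x 100 x 8 mm; z up; the hole axis is its z axis. Two columns at y = +-42 mm carry the blue fork: lower ear 44 x 95 mm, 50 to 58 mm up; upper ear 44 x 44 mm, 76 to 94 mm up. Over it a depth stop with a 36 mm square black cushion; the cushion top is 99 to 104 mm up, differently each time and not measured. A grey link stands out 44 mm to -x.
- drift_hole (a point): Centre of the mouth of the drift hole in the blue fork's top face, 94 mm above the bench; z up. The hole is 10 mm wide with a 1.5 mm bevel, straight down to the pin, whose upper end is 8 to 14 mm below this point at the start. Over it, on the axis, is the depth stop with a 15 mm wide opening; the cushion on it is the seat for the punch's collar. It gives about 0.7 mm under 25 N.
- pin (a joint): How far the stuck brass pin (12 mm thick, 40 mm long, upright) has been driven down, in m: 0 to 0.006 at the start, 0.027 to 0.034 when the punch's collar rests on the cushion. The pin only slides along its axis and stays where it is left. It resists with about 9 N, and some 1.5 N more for each 10 mm/s of speed.
- pin_top (a point): Centre of the flat upper end of the stuck pin, inside the fork; z up. Its lower end is 40 mm below and comes out under the lower ear.
- punch_grip (a point): Drift punch (loose, steel, 98 mm long, about 250 g), upright in the wooden block at the start. This point: on its axis, middle of its round grip, 76 mm above the tip; z from tip to head. The grip is 16 mm thick, 46 mm long; its flat top is 22 mm above this point. Its lower end, 24 mm below this point, is the top of the collar (26 mm across, 6 mm thick), on which fingertips can bear.
- punch_collar (a point): Centre of the underside of the punch's collar, 30 mm below punch_grip. This face comes to rest on the rubber cushion of the depth stop when the punch is right in, and rests on the wooden block at the start and end.
- punch_tip (a point): Centre of the flat tip of the punch: a 7 mm thick, 46 mm long shank below the collar.
- punch_block: Fixed wooden block 60 x 60 x 48 mm that holds the punch; origin: centre of its underside, z up.
- block_hole (a point): Centre of the mouth of the hole in the top of the wooden block, 48 mm above the bench: 13 mm wide with a 2 mm bevel, right through. The punch hangs in it with its collar on the block's top.
- marker: Bystander: red and black marker pen, lying or standing loose on the bench; origin at the centre of its underside.
- cap: Bystander: blue capacitor can, lying or standing loose on the bench; origin at the centre of its underside.
- driver: Bystander: yellow screwdriver, lying or standing loose on the bench; origin at the centre of its underside.
- heatsink: Bystander: black heatsink, lying or standing loose on the bench; origin at the centre of its underside.
- battery: Bystander: orange battery, lying or standing loose on the bench; origin at the centre of its underside.

How it is judged:
By the outcome, as a careful person would: the job done as asked, in the order asked, and still so for the second after the job is handed in, with the robot touching nothing.
It also fails if it takes over 67 s, if anything falls off the work surface, if the arm or the gripper's body presses on something with over 40 N, if the wrist force passes 120 N, or if a joint passes its speed limit or range.

## Working session

There is one attempt and no reset: what is moved stays moved. The work goes in short steps, Python scripts to look and compute and a tool call to move; the robot and the scene stay as the last step left them, time stands still between calls to the robot, and variables do not carry over. Pictures are saved under pics/ and viewed, at most 13 in all, crops included, and the job is handed in when it is done.

Besides the shell and the picture viewer there is one more tool, called after "Emit:" by a JSON object that holds its "name" and its "arguments". play_rows: Moves the arm, as the interface text tells. Its arguments: {"type":"object","properties":{"commands":{"type":"array"},"jaw":{"type":"number"}},"required":["commands"]}

```bash
mkdir -p pics
cat > h.py <<'E'
import numpy as np, cv2
from plant import bot
def shot(cam,name,crop=None,scale=1):
    c=bot.capture(cam); im=np.array(c["pixels"])[:,:,::-1]
    if crop: a,b,x,y=crop; im=im[b:y,a:x]
    if scale!=1: im=cv2.resize(im,None,fx=scale,fy=scale,interpolation=cv2.INTER_CUBIC)
    cv2.imwrite(f"pics/{name}.png",im); return c
def ray(c,u,v):
    d=np.array(c["rotation"])@np.array([(u-c["cx"])/c["fx"],(v-c["cy"])/c["fy"],1]); return np.array(c["eye"]),d
def atz(c,u,v,z):
    e,d=ray(c,u,v); return e+d*(z-e[2])/d[2]
def proj(c,p):
    q=np.array(c["rotation"]).T@(np.array(p)-np.array(c["eye"])); return q[0]/q[2]*c["fx"]+c["cx"],q[1]/q[2]*c["fy"]+c["cy"]
E
python3 - <<'E'
from h import *
for n in("top","scene"):
    c=shot(n,n+"0",scale=1.4); print(n,c["fx"],c["cx"],c["cy"],c["eye"],np.round(c["rotation"],3).tolist())
print(bot.get_obs())
E
```

```text
top 420.38810736344857 276.74988035005936 203.33358670989742 [421.1766964  -15.83525882 929.03119563] [-3.008, 0.031, -1.573]
scene 430.91268363398336 276.00645491519026 214.20953205615493 [167.00174768 556.38405886 766.73054259] [-2.353, -0.021, -2.544]
{'time': 0.1, 'joint_positions': array([-1.41799130e+00,  3.42656635e-01,  1.52490570e+00,  4.46053712e-06,
        1.27537688e+00, -1.45960525e-01]), 'dq': array([-0.00265076,  0.00013267, -0.00242436, -0.00045024,  0.00083013,
       -0.00115354]), 'tau': array([ 2.10809580e-03, -4.32003307e+01, -2.44694102e+01,  7.20893824e-02,
        5.25563769e-02, -4.20910692e-05]), 'tool_pos': array([ 154.52263469, -501.41481579,  251.1180776 ]), 'tcp_rot': array([-3.14026103e+00, -2.00067701e-04,  2.98764121e-01]), 'contact_force': array([-0.60467121,  0.90490003,  0.64238836]), 'moment': array([-0.00936459, -0.01370696,  0.02737743]), 'finger_force': 0.0, 'grip_width': 91.79774245644852}
```

View pics/top0.png

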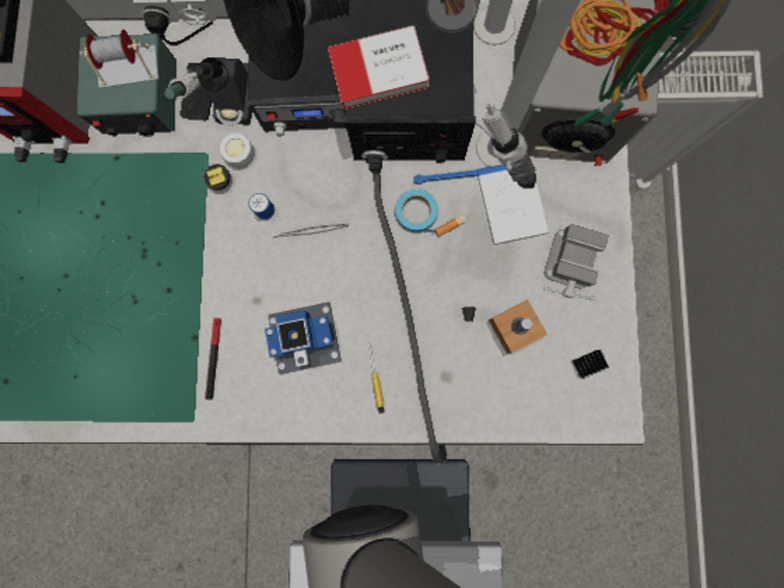

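View pics/scene0.png

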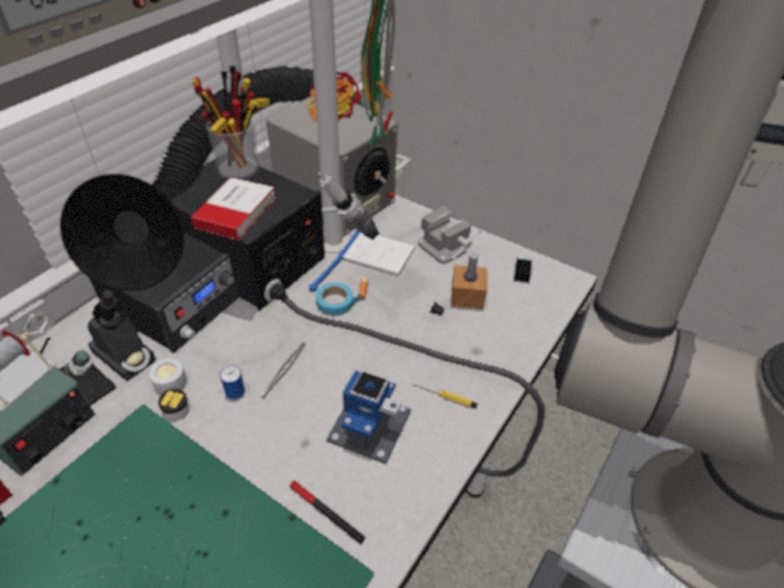

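The top view shows the fork opening at (294,335) and the punch head at (526,323), both in the 1.4x picture. The block's top is around (517,327), the vise lies beyond it, and the heatsink is to the right at (590,363). The scene view agrees.

```bash
cat >> h.py <<'E'
from scipy.spatial.transform import Rotation as Ro
def fix(c):
    c=dict(c); r=np.array(c["rotation"])
    if r.shape==(3,): c["rotation"]=Ro.from_euler("xyz",r).as_matrix()
    return c
def tri(obs):
    A=np.zeros((3,3));b=np.zeros(3)
    for c,u,v in obs:
        e,d=ray(c,u,v); d=d/np.linalg.norm(d); P=np.eye(3)-np.outer(d,d); A+=P;b+=P@e
    return np.linalg.solve(A,b)
E
python3 - <<'E'
from h import *
t=fix(bot.capture("top")); s=fix(bot.capture("scene"))
k=1.4
f=lambda c,u,v,z:np.round(atz(c,u/k,v/k,z),1)
print("punch head top",f(t,526,323,100),f(s,473,258,100),np.round(tri([(t,526/k,323/k),(s,473/k,258/k)]),1))
print("block corners top z48",[f(t,*p,48) for p in((489,322),(530,301),(546,331),(505,353))])
print("fork opening",f(t,294,335,101),f(s,371,385,101),np.round(tri([(t,294/k,335/k),(s,371/k,385/k)]),1))
print("base corners",[f(t,*p,8) for p in((264,312),(327,303),(341,361),(278,373))])
print("vise far/near",f(t,578,255,40), "heatsink",f(t,590,363,20))
E
```

```text
punch head top [ 476.9 -184.5  100. ] [ 470.4 -175.3  100. ] [ 476.6 -187.3   88.6]
block corners top z48 [array([ 482.2, -140.4,   48. ]), array([ 513.3, -202.1,   48. ]), array([ 468.4, -224.2,   48. ]), array([ 436.2, -162.8,   48. ])]
fork opening [461.3 141.4 101. ] [456.9 143.1 101. ] [460.1 141.4  97.3]
base corners [array([502.3, 207.4,   8. ]), array([516. , 107.6,   8. ]), array([425.2,  84.7,   8. ]), array([406.9, 183. ,   8. ])]
vise far/near [ 584.  -278.7   40. ] heatsink [ 421.3 -295.1   20. ]
```

Emit:
{"name": "play_rows", "arguments": {"commands": [{"x": 0.03, "y": -0.016, "z": 0}, {"x": 0.07, "y": -0.037, "z": 0}, {"x": 0.115, "y": -0.06, "z": 0}, {"x": 0.16, "y": -0.084, "z": 0}, {"x": 0.204, "y": -0.107, "z": 0}, {"x": 0.248, "y": -0.13, "z": 0.005}, {"x": 0.292, "y": -0.153, "z": 0.01}, {"x": 0.336, "y": -0.176, "z": 0.02}]}}

```text
invalid input at $.commands[0]: expected keys x, y, z, twist
```

Emit:
{"name": "play_rows", "arguments": {"commands": [{"x": 0.03, "y": -0.016, "z": 0}, {"x": 0.05, "y": -0.027, "z": 0}, {"x": 0.06, "y": -0.033, "z": 0}, {"x": 0.063, "y": -0.034, "z": 0}, {"x": 0.063, "y": -0.034, "z": 0}, {"x": 0.063, "y": -0.034, "z": 0}, {"x": 0.063, "y": -0.034, "z": 0}, {"x": 0.063, "y": -0.034, "z": 0}]}}

```text
invalid input at $.commands[0]: expected keys x, y, z, twist
```

Run:
```python
from h import *
c=shot("wrist","w1",scale=1.4); print(c["fx"],c["eye"],c["rotation"])
o=bot.get_obs(); print(o["time"],o["tool_pos"],o["tcp_rot"],o["contact_force"])
```

```text
338.0922870461974 [ 225.53048257 -479.50887733  383.78761394] [ 2.86138297e+00  4.89014589e-04 -1.27033588e+00]
0.25 [ 154.53659968 -501.56952446  251.40342376] [-3.14089732e+00 -7.83014037e-05  2.98804722e-01] [-0.39072328 -0.51141002  0.07579832]
```

View pics/w1.png

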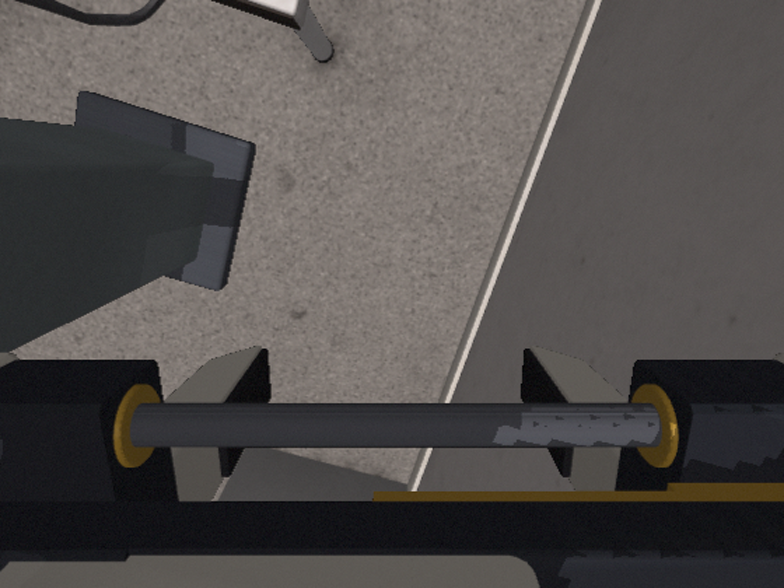

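The picture shows only the fingers and the floor, because the moves were refused. I resend them with twist, stopping about 50 mm short in tool x so that the punch is in view.

Emit:
{"name": "play_rows", "arguments": {"commands": [{"x": 0.03, "y": -0.018, "z": 0, "twist": 0}, {"x": 0.07, "y": -0.042, "z": 0, "twist": 0}, {"x": 0.11, "y": -0.066, "z": 0, "twist": 0}, {"x": 0.15, "y": -0.09, "z": 0, "twist": 0}, {"x": 0.19, "y": -0.114, "z": 0, "twist": 0}, {"x": 0.23, "y": -0.138, "z": 0, "twist": 0}, {"x": 0.27, "y": -0.162, "z": 0, "twist": 0}, {"x": 0.305, "y": -0.183, "z": 0, "twist": 0}]}}

```text
time: 1.05
tool_pos: [393.3, -235.1, 251.8]
tcp_rot: [3.141, -0.0, 0.299]
contact_force: [0.2, 0.2, -0.4]
grip_width: 92.0
finger_force: 0.0
```

Emit:
{"name": "play_rows", "arguments": {"commands": [{"x": 0.025, "y": -0.015, "z": 0, "twist": 0}, {"x": 0.039, "y": -0.023, "z": 0, "twist": 0}, {"x": 0.045, "y": -0.027, "z": 0, "twist": 0}, {"x": 0.045, "y": -0.027, "z": 0, "twist": 0}, {"x": 0.045, "y": -0.027, "z": 0, "twist": 0}, {"x": 0.045, "y": -0.027, "z": 0, "twist": 0}, {"x": 0.045, "y": -0.027, "z": 0, "twist": 0}, {"x": 0.045, "y": -0.027, "z": 0, "twist": 0}]}}

```text
time: 1.85
tool_pos: [426.9, -198.5, 251.7]
tcp_rot: [3.141, 0.0, 0.298]
contact_force: [0.2, -0.5, 0.4]
grip_width: 91.6
finger_force: 0.0
```

Run:
```python
from h import *
c=fix(shot("wrist","w2",scale=1.4)); print(c["eye"])
o=bot.get_obs(); print(o["time"],o["tool_pos"],o["tcp_rot"],o["contact_force"])
for p in((475,-183,100),(475,-183,48),(460,141,101)): print(np.array(proj(c,p))*1.4)
```

```text
[ 497.93077308 -176.44277367  384.2098474 ]
1.9 [ 427.00484095 -198.41920434  251.74320912] [3.14144608e+00 5.26291234e-06 2.97945962e-01] [-0.04160998  0.59349592 -0.05167973]
[394.10576541 201.69633173]
[394.23253513 195.33194171]
[-186.34139243   49.33404022]
```

View pics/w2.png

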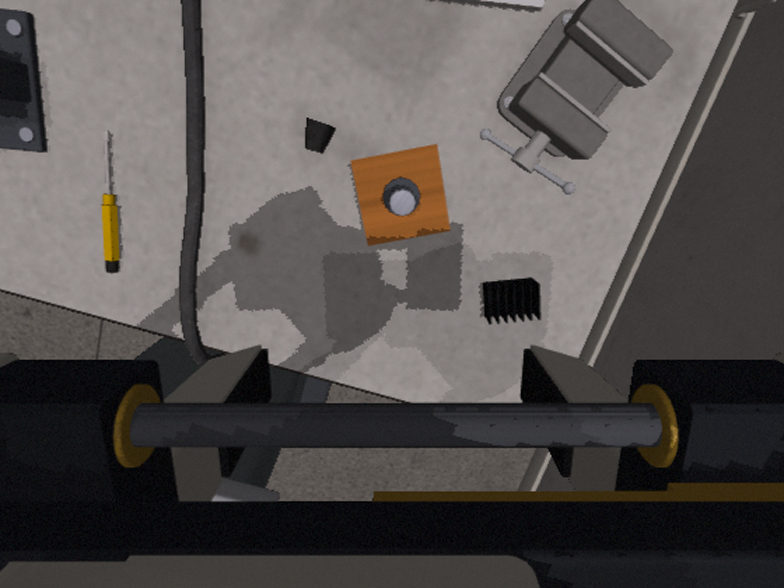

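The wrist view shows the punch head at (402,203), the collar around (401,194), and the block's corners at (351,160), (437,145), (450,230) and (368,245). The vise and heatsink stay clear of the fingers.

```bash
cat >> h.py <<'E'
def shift(p):  # tool-frame shift (mm) from measured TCP to world p
    o=bot.get_obs(); return Ro.from_euler("xyz",o["tcp_rot"]).as_matrix().T@(np.array(p)-o["tool_pos"])
E
python3 - <<'E'
from h import *
c=fix(bot.capture("wrist")); k=1.4
print(atz(c,402/k,203/k,100),[atz(c,u/k,v/k,48) for u,v in((401.5,195),(437,145),(450,230),(351,160),(368,245))])
h=atz(c,402/k,203/k,100); h[2]=89; print(h,shift(h))
E
```

```text
[ 475.71921966 -187.56894245  100.        ] [array([ 476.77741065, -187.65286374,   48.        ]), array([ 515.54257432, -200.70477464,   48.        ]), array([ 463.67637309, -227.86900581,   48.        ]), array([ 488.95888438, -147.71813527,   48.        ]), array([ 436.1513859 , -175.20189741,   48.        ])]
[ 475.71921966 -187.56894245   89.        ] [ 49.67299334   4.02009344 162.7349691 ]
```

Emit:
{"name": "play_rows", "arguments": {"commands": [{"x": 0.025, "y": 0.002, "z": 0, "twist": 0}, {"x": 0.0497, "y": 0.004, "z": 0, "twist": 0}, {"x": 0.0497, "y": 0.004, "z": 0.03, "twist": 0}, {"x": 0.0497, "y": 0.004, "z": 0.065, "twist": 0}, {"x": 0.0497, "y": 0.004, "z": 0.1, "twist": 0}, {"x": 0.0497, "y": 0.004, "z": 0.13, "twist": 0}, {"x": 0.0497, "y": 0.004, "z": 0.15, "twist": 0}, {"x": 0.0497, "y": 0.004, "z": 0.16, "twist": 0}]}}

```text
time: 2.75
tool_pos: [475.0, -186.9, 89.9]
tcp_rot: [-3.139, 0.002, 0.299]
contact_force: [0.4, -0.0, 0.5]
grip_width: 91.9
finger_force: 0.0
```

Emit:
{"name": "play_rows", "arguments": {"commands": [{"x": 0, "y": 0, "z": 0.005, "twist": 0}, {"x": 0, "y": 0, "z": 0.009, "twist": 0}, {"x": 0, "y": 0, "z": 0.0115, "twist": 0}, {"x": 0, "y": 0, "z": 0.0115, "twist": 0}, {"x": 0, "y": 0, "z": 0.0115, "twist": 0}, {"x": 0, "y": 0, "z": 0.0115, "twist": 0}, {"x": 0, "y": 0, "z": 0.0115, "twist": 0}, {"x": 0, "y": 0, "z": 0.0115, "twist": 0}]}}

```text
time: 3.55
tool_pos: [476.0, -187.3, 80.4]
tcp_rot: [3.141, -0.0, 0.299]
contact_force: [0.1, -0.1, 0.3]
grip_width: 91.6
finger_force: 0.0
```

Run:
```python
from h import *
c=fix(shot("wrist","w3",scale=1.4)); print(c["eye"])
o=bot.get_obs(); print(o["time"],o["tool_pos"],o["tcp_rot"],o["contact_force"])
```

```text
[ 546.93151857 -165.09411775  212.86903496]
3.6 [ 475.96907204 -187.25729119   80.33739722] [ 3.14133214e+00 -1.29382720e-04  2.98816247e-01] [-0.5140729   0.03554403  0.26512282]
```

View pics/w3.png

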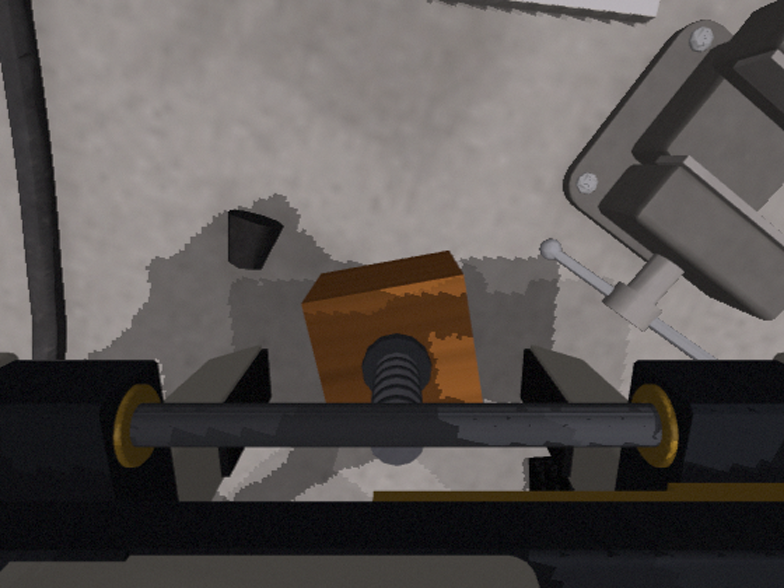

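The punch stands midway between the fingers at column 397, and the heatsink is well below the right finger. I close the jaw.

Emit:
{"name": "play_rows", "arguments": {"commands": [{"x": 0, "y": 0, "z": 0, "twist": 0}, {"x": 0, "y": 0, "z": 0, "twist": 0}, {"x": 0, "y": 0, "z": 0, "twist": 0}, {"x": 0, "y": 0, "z": 0, "twist": 0}, {"x": 0, "y": 0, "z": 0, "twist": 0}, {"x": 0, "y": 0, "z": 0, "twist": 0}, {"x": 0, "y": 0, "z": 0, "twist": 0}, {"x": 0, "y": 0, "z": 0, "twist": 0}], "jaw": 1}}

```text
time: 4.4
tool_pos: [475.9, -187.2, 80.2]
tcp_rot: [3.141, 0.0, 0.299]
contact_force: [-0.6, 0.0, -0.7]
grip_width: 32.6
finger_force: 0.0
```

Emit:
{"name": "play_rows", "arguments": {"commands": [{"x": 0, "y": 0, "z": 0, "twist": 0}, {"x": 0, "y": 0, "z": 0, "twist": 0}, {"x": 0, "y": 0, "z": -0.004, "twist": 0}, {"x": 0, "y": 0, "z": -0.012, "twist": 0}, {"x": 0, "y": 0, "z": -0.025, "twist": 0}, {"x": 0, "y": 0, "z": -0.04, "twist": 0}, {"x": 0, "y": 0, "z": -0.05, "twist": 0}, {"x": 0, "y": 0, "z": -0.055, "twist": 0}]}}

```text
time: 5.2
tool_pos: [476.3, -187.4, 136.5]
tcp_rot: [3.14, -0.001, 0.299]
contact_force: [0.5, -0.9, -1.4]
grip_width: 15.7
finger_force: 30.0
```

Emit:
{"name": "play_rows", "arguments": {"commands": [{"x": 0, "y": 0, "z": -0.02, "twist": 0}, {"x": 0, "y": -0.01, "z": -0.05, "twist": 0}, {"x": 0.002, "y": -0.03, "z": -0.08, "twist": 0}, {"x": 0.005, "y": -0.06, "z": -0.093, "twist": 0}, {"x": 0.01, "y": -0.1, "z": -0.093, "twist": 0}, {"x": 0.014, "y": -0.14, "z": -0.093, "twist": 0}, {"x": 0.018, "y": -0.18, "z": -0.093, "twist": 0}, {"x": 0.022, "y": -0.22, "z": -0.093, "twist": 0}]}}

```text
time: 6.0
tool_pos: [431.3, 30.9, 228.1]
tcp_rot: [-3.141, 0.0, 0.298]
contact_force: [1.9, 0.2, -2.1]
grip_width: 15.5
finger_force: 30.0
```

Emit:
{"name": "play_rows", "arguments": {"commands": [{"x": 0.004, "y": -0.04, "z": 0, "twist": 0}, {"x": 0.007, "y": -0.07, "z": 0, "twist": 0}, {"x": 0.009, "y": -0.088, "z": 0, "twist": 0}, {"x": 0.009, "y": -0.095, "z": 0, "twist": 0}, {"x": 0.009, "y": -0.098, "z": 0, "twist": 0}, {"x": 0.009, "y": -0.098, "z": 0, "twist": 0}, {"x": 0.009, "y": -0.098, "z": 0, "twist": 0}, {"x": 0.009, "y": -0.098, "z": 0, "twist": 0}]}}

```text
time: 6.8
tool_pos: [412.2, 125.1, 228.2]
tcp_rot: [3.141, 0.0, 0.298]
contact_force: [1.6, 1.0, -2.2]
grip_width: 15.4
finger_force: 30.0
```

Run:
```python
from h import *
c=fix(shot("wrist","w4",scale=1.4)); print(c["eye"])
o=bot.get_obs(); print(o["time"],o["tool_pos"],o["tcp_rot"],o["contact_force"])
R=Ro.from_euler("xyz",o["tcp_rot"]).as_matrix()
for d in(2,26,32,78): print(d,np.array(proj(c,o["tool_pos"]+R@[0,0,d]))*1.4)
```

```text
[483.18516091 147.14096963 360.59892822]
6.85 [412.16159376 125.15402226 228.15671799] [3.14142639e+00 7.52027438e-05 2.97524696e-01] [ 0.54195008  1.01500216 -2.32123669]
2 [395.19463573 404.18796088]
26 [395.16674074 371.56323156]
32 [395.16089267 364.72359165]
78 [395.12611305 324.04689714]
```

View pics/w4.png

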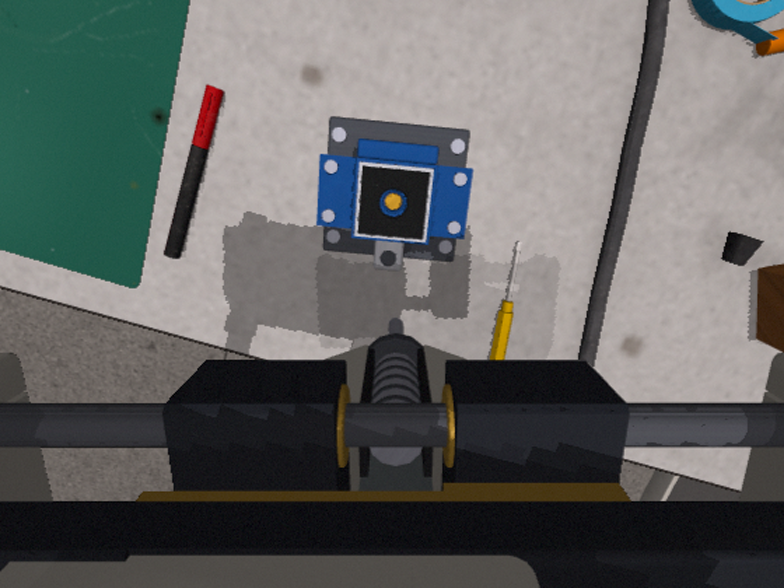

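The fork's opening is near (394,202) and the punch tip near (396,322), both in good view. I enlarge that part.

Run:
```python
import cv2
im=cv2.imread("pics/w4.png")[140:340,320:480]  # 1.4x picture
cv2.imwrite("pics/w4z.png",cv2.resize(im,None,fx=3,fy=3,interpolation=cv2.INTER_CUBIC))
```

```text
(no output)
```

View pics/w4z.png

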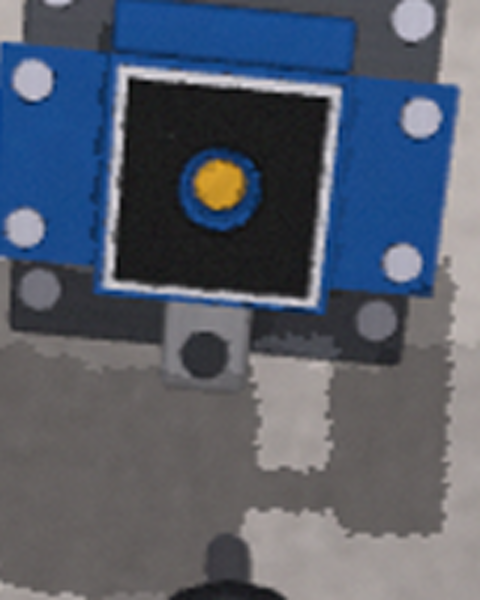

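The opening ring centres at about (221,190) in the crop, which is (393.8,203.2) at 1.4x. The tip's disc centres at about (228,556), which is (396,325.3), close to the prediction for a straight punch.

Run:
```python
from h import *
c=fix(bot.capture("wrist")); k=1.4;o=bot.get_obs(); R=Ro.from_euler("xyz",o["tcp_rot"]).as_matrix()
print(o["tool_pos"])
f=lambda u,v,z:atz(c,u/k,v/k,z)
tip=f(396,325.3,o["tool_pos"][2]-78); h=f(393.8,203.2,101.5)
print(tip,R.T@(tip-o["tool_pos"]),h,f(393.3,201.7,84)); print(R.T@(h-tip),shift(h))
```

```text
[412.11992577 125.24215689 228.16428665]
[411.6605364  124.64994946 150.16428665] [-0.60649834  0.41792645 78.00012337] [461.42654418 141.15808429 101.5       ] [460.68621021 141.27306428  84.        ]
[52.42321322 -1.19145832 48.65977788] [ 51.81671488  -0.77353188 126.65990125]
```

Emit:
{"name": "play_rows", "arguments": {"commands": [{"x": 0.015, "y": 0, "z": 0, "twist": 0}, {"x": 0.035, "y": 0, "z": 0, "twist": 0}, {"x": 0.048, "y": -0.001, "z": 0.01, "twist": 0}, {"x": 0.052, "y": -0.001, "z": 0.022, "twist": 0}, {"x": 0.052, "y": -0.001, "z": 0.034, "twist": 0}, {"x": 0.052, "y": -0.001, "z": 0.041, "twist": 0}, {"x": 0.052, "y": -0.001, "z": 0.042, "twist": 0}, {"x": 0.052, "y": -0.001, "z": 0.042, "twist": 0}]}}

```text
time: 7.7
tool_pos: [461.1, 141.9, 186.2]
tcp_rot: [3.142, 0.0, 0.299]
contact_force: [-0.0, 0.2, -1.7]
grip_width: 15.5
finger_force: 30.0
```

Run:
```python
from h import *
c=fix(shot("wrist","w5",crop=(200,160,370,330),scale=3.5))
o=bot.get_obs(); print(o["time"],o["tool_pos"],o["tcp_rot"],o["contact_force"])
R=Ro.from_euler("xyz",o["tcp_rot"]).as_matrix()
for d in(78,86): print(d,(np.array(proj(c,o["tool_pos"]+R@[0,0,d]))-[200,160])*3.5)
```

```text
7.75 [461.39196004 141.99658525 186.52645072] [ 3.14140347e+00 -4.59253938e-04  2.98703331e-01] [ 0.45292503 -0.61989778 -1.87105296]
78 [288.44869099 249.11893893]
86 [288.42421264 235.39269247]
```

View pics/w5.png

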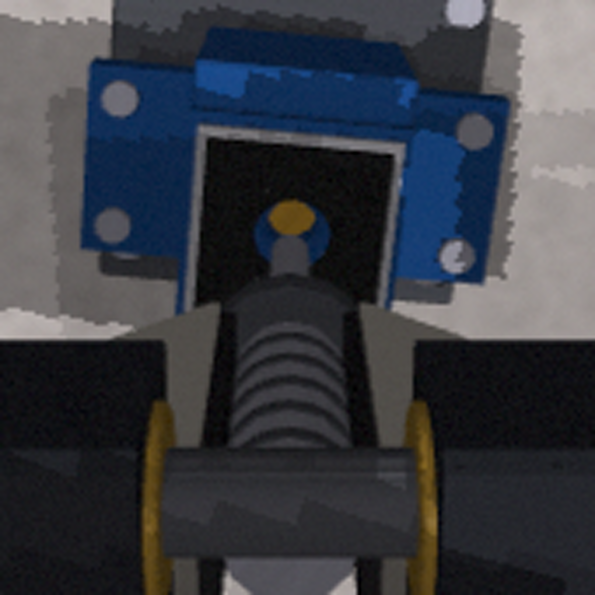

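The tip sits over the opening: ring centre about (293,236), tip disc about (290,250), which projects to row 235 at cushion height. Only +0.5 mm in y is needed. I go in.

Emit:
{"name": "play_rows", "arguments": {"commands": [{"x": 0, "y": 0.0005, "z": 0.002, "twist": 0}, {"x": 0, "y": 0.0005, "z": 0.005, "twist": 0}, {"x": 0, "y": 0.0005, "z": 0.008, "twist": 0}, {"x": 0, "y": 0.0005, "z": 0.011, "twist": 0}, {"x": 0, "y": 0.0005, "z": 0.014, "twist": 0}, {"x": 0, "y": 0.0005, "z": 0.016, "twist": 0}, {"x": 0, "y": 0.0005, "z": 0.0175, "twist": 0}, {"x": 0, "y": 0.0005, "z": 0.018, "twist": 0}]}}

```text
time: 8.55
tool_pos: [461.4, 141.6, 168.0]
tcp_rot: [3.142, 0.0, 0.299]
contact_force: [0.5, -0.7, -2.2]
grip_width: 15.6
finger_force: 30.0
```

Emit:
{"name": "play_rows", "arguments": {"commands": [{"x": 0, "y": 0, "z": 0.0005, "twist": 0}, {"x": 0, "y": 0, "z": 0.001, "twist": 0}, {"x": 0, "y": 0, "z": 0.0015, "twist": 0}, {"x": 0, "y": 0, "z": 0.002, "twist": 0}, {"x": 0, "y": 0, "z": 0.0025, "twist": 0}, {"x": 0, "y": 0, "z": 0.003, "twist": 0}, {"x": 0, "y": 0, "z": 0.0035, "twist": 0}, {"x": 0, "y": 0, "z": 0.004, "twist": 0}]}}

```text
time: 9.35
tool_pos: [461.5, 141.6, 164.1]
tcp_rot: [3.141, -0.0, 0.299]
contact_force: [-0.2, 1.3, -2.1]
grip_width: 15.7
finger_force: 30.0
```

Emit:
{"name": "play_rows", "arguments": {"commands": [{"x": 0, "y": 0, "z": 0.0006, "twist": 0}, {"x": 0, "y": 0, "z": 0.0012, "twist": 0}, {"x": 0, "y": 0, "z": 0.0018, "twist": 0}, {"x": 0, "y": 0, "z": 0.0024, "twist": 0}, {"x": 0, "y": 0, "z": 0.003, "twist": 0}, {"x": 0, "y": 0, "z": 0.0036, "twist": 0}, {"x": 0, "y": 0, "z": 0.0042, "twist": 0}, {"x": 0, "y": 0, "z": 0.0048, "twist": 0}]}}

```text
time: 10.15
tool_pos: [461.7, 141.7, 160.4]
tcp_rot: [3.141, -0.001, 0.299]
contact_force: [-3.0, -1.3, 7.4]
grip_width: 15.2
finger_force: 30.0
```

Emit:
{"name": "play_rows", "arguments": {"commands": [{"x": 0, "y": 0, "z": 0.0006, "twist": 0}, {"x": 0, "y": 0, "z": 0.0012, "twist": 0}, {"x": 0, "y": 0, "z": 0.0018, "twist": 0}, {"x": 0, "y": 0, "z": 0.0024, "twist": 0}, {"x": 0, "y": 0, "z": 0.003, "twist": 0}, {"x": 0, "y": 0, "z": 0.0036, "twist": 0}, {"x": 0, "y": 0, "z": 0.0042, "twist": 0}, {"x": 0, "y": 0, "z": 0.0048, "twist": 0}]}}

```text
time: 10.95
tool_pos: [461.7, 141.7, 155.6]
tcp_rot: [3.141, -0.001, 0.299]
contact_force: [-2.0, -0.7, 8.3]
grip_width: 15.5
finger_force: 30.0
```

Emit:
{"name": "play_rows", "arguments": {"commands": [{"x": -0.0001, "y": 0, "z": 0.0008, "twist": 0}, {"x": -0.0002, "y": 0, "z": 0.0016, "twist": 0}, {"x": -0.0003, "y": 0, "z": 0.0024, "twist": 0}, {"x": -0.0004, "y": 0, "z": 0.0032, "twist": 0}, {"x": -0.0004, "y": 0, "z": 0.004, "twist": 0}, {"x": -0.0004, "y": 0, "z": 0.0048, "twist": 0}, {"x": -0.0004, "y": 0, "z": 0.0056, "twist": 0}, {"x": -0.0004, "y": 0, "z": 0.0064, "twist": 0}]}}

```text
time: 11.75
tool_pos: [461.6, 141.6, 149.3]
tcp_rot: [3.141, -0.002, 0.299]
contact_force: [-1.7, 0.8, 8.9]
grip_width: 15.3
finger_force: 30.0
```

Emit:
{"name": "play_rows", "arguments": {"commands": [{"x": 0, "y": 0, "z": 0.0008, "twist": 0}, {"x": 0, "y": 0, "z": 0.0016, "twist": 0}, {"x": 0, "y": 0, "z": 0.0024, "twist": 0}, {"x": 0, "y": 0, "z": 0.0032, "twist": 0}, {"x": 0, "y": 0, "z": 0.004, "twist": 0}, {"x": 0, "y": 0, "z": 0.0048, "twist": 0}, {"x": 0, "y": 0, "z": 0.0056, "twist": 0}, {"x": 0, "y": 0, "z": 0.0064, "twist": 0}]}}

```text
time: 12.55
tool_pos: [461.6, 141.6, 142.9]
tcp_rot: [3.141, -0.002, 0.299]
contact_force: [-1.6, 0.3, 9.4]
grip_width: 15.6
finger_force: 30.0
```

Emit:
{"name": "play_rows", "arguments": {"commands": [{"x": 0, "y": 0, "z": 0.0006, "twist": 0}, {"x": 0, "y": 0, "z": 0.0012, "twist": 0}, {"x": 0, "y": 0, "z": 0.0018, "twist": 0}, {"x": 0, "y": 0, "z": 0.0024, "twist": 0}, {"x": 0, "y": 0, "z": 0.003, "twist": 0}, {"x": 0, "y": 0, "z": 0.0035, "twist": 0}, {"x": 0, "y": 0, "z": 0.0039, "twist": 0}, {"x": 0, "y": 0, "z": 0.0042, "twist": 0}]}}

```text
time: 13.35
tool_pos: [461.6, 141.6, 138.6]
tcp_rot: [3.141, -0.002, 0.299]
contact_force: [-1.9, -0.2, 7.7]
grip_width: 16.0
finger_force: 30.0
```

Emit:
{"name": "play_rows", "arguments": {"commands": [{"x": 0, "y": 0, "z": 0.0001, "twist": 0}, {"x": 0, "y": 0, "z": 0.0002, "twist": 0}, {"x": 0, "y": 0, "z": 0.0003, "twist": 0}, {"x": 0, "y": 0, "z": 0.0004, "twist": 0}, {"x": 0, "y": 0, "z": 0.0005, "twist": 0}, {"x": 0, "y": 0, "z": 0.0006, "twist": 0}, {"x": 0, "y": 0, "z": 0.0007, "twist": 0}, {"x": 0, "y": 0, "z": 0.0008, "twist": 0}]}}

```text
time: 14.15
tool_pos: [461.6, 141.6, 137.8]
tcp_rot: [3.141, -0.002, 0.299]
contact_force: [-1.8, -0.8, 8.0]
grip_width: 15.4
finger_force: 30.0
```

Steady at about 10 N of pin friction. I feel for the cushion with 0.5 mm per call.

Emit:
{"name": "play_rows", "arguments": {"commands": [{"x": 0, "y": 0, "z": 0.0001, "twist": 0}, {"x": 0, "y": 0, "z": 0.0002, "twist": 0}, {"x": 0, "y": 0, "z": 0.0003, "twist": 0}, {"x": 0, "y": 0, "z": 0.0004, "twist": 0}, {"x": 0, "y": 0, "z": 0.0005, "twist": 0}, {"x": 0, "y": 0, "z": 0.0006, "twist": 0}, {"x": 0, "y": 0, "z": 0.0006, "twist": 0}, {"x": 0, "y": 0, "z": 0.0006, "twist": 0}]}}

```text
time: 14.95
tool_pos: [461.6, 141.6, 137.2]
tcp_rot: [3.141, -0.002, 0.299]
contact_force: [-1.2, -0.2, 6.5]
grip_width: 15.4
finger_force: 30.0
```

Emit:
{"name": "play_rows", "arguments": {"commands": [{"x": 0, "y": 0, "z": 0.0001, "twist": 0}, {"x": 0, "y": 0, "z": 0.0002, "twist": 0}, {"x": 0, "y": 0, "z": 0.0003, "twist": 0}, {"x": 0, "y": 0, "z": 0.0004, "twist": 0}, {"x": 0, "y": 0, "z": 0.0005, "twist": 0}, {"x": 0, "y": 0, "z": 0.0006, "twist": 0}, {"x": 0, "y": 0, "z": 0.0006, "twist": 0}, {"x": 0, "y": 0, "z": 0.0006, "twist": 0}]}}

```text
time: 15.75
tool_pos: [461.6, 141.6, 136.6]
tcp_rot: [3.141, -0.002, 0.299]
contact_force: [-2.3, 0.6, 6.9]
grip_width: 15.2
finger_force: 30.0
```

Emit:
{"name": "play_rows", "arguments": {"commands": [{"x": 0, "y": 0, "z": 0.0001, "twist": 0}, {"x": 0, "y": 0, "z": 0.0002, "twist": 0}, {"x": 0, "y": 0, "z": 0.0003, "twist": 0}, {"x": 0, "y": 0, "z": 0.0004, "twist": 0}, {"x": 0, "y": 0, "z": 0.0005, "twist": 0}, {"x": 0, "y": 0, "z": 0.0006, "twist": 0}, {"x": 0, "y": 0, "z": 0.0006, "twist": 0}, {"x": 0, "y": 0, "z": 0.0006, "twist": 0}]}}

```text
time: 16.55
tool_pos: [461.6, 141.6, 136.0]
tcp_rot: [3.141, -0.002, 0.299]
contact_force: [-2.5, 0.9, 7.2]
grip_width: 15.3
finger_force: 30.0
```

Emit:
{"name": "play_rows", "arguments": {"commands": [{"x": 0, "y": 0, "z": 0.0001, "twist": 0}, {"x": 0, "y": 0, "z": 0.0002, "twist": 0}, {"x": 0, "y": 0, "z": 0.0003, "twist": 0}, {"x": 0, "y": 0, "z": 0.0004, "twist": 0}, {"x": 0, "y": 0, "z": 0.0005, "twist": 0}, {"x": 0, "y": 0, "z": 0.0006, "twist": 0}, {"x": 0, "y": 0, "z": 0.0006, "twist": 0}, {"x": 0, "y": 0, "z": 0.0006, "twist": 0}]}}

```text
time: 17.35
tool_pos: [461.6, 141.6, 135.4]
tcp_rot: [3.141, -0.002, 0.299]
contact_force: [-1.7, 0.1, 7.7]
grip_width: 15.4
finger_force: 30.0
```

Emit:
{"name": "play_rows", "arguments": {"commands": [{"x": 0, "y": 0, "z": 0.0001, "twist": 0}, {"x": 0, "y": 0, "z": 0.0002, "twist": 0}, {"x": 0, "y": 0, "z": 0.0003, "twist": 0}, {"x": 0, "y": 0, "z": 0.0004, "twist": 0}, {"x": 0, "y": 0, "z": 0.0005, "twist": 0}, {"x": 0, "y": 0, "z": 0.0006, "twist": 0}, {"x": 0, "y": 0, "z": 0.0006, "twist": 0}, {"x": 0, "y": 0, "z": 0.0006, "twist": 0}]}}

```text
time: 18.15
tool_pos: [461.6, 141.6, 134.8]
tcp_rot: [3.141, -0.002, 0.299]
contact_force: [-2.0, -0.5, 6.7]
grip_width: 15.5
finger_force: 30.0
```

Emit:
{"name": "play_rows", "arguments": {"commands": [{"x": 0, "y": 0, "z": 0.0001, "twist": 0}, {"x": 0, "y": 0, "z": 0.0002, "twist": 0}, {"x": 0, "y": 0, "z": 0.0003, "twist": 0}, {"x": 0, "y": 0, "z": 0.0004, "twist": 0}, {"x": 0, "y": 0, "z": 0.0005, "twist": 0}, {"x": 0, "y": 0, "z": 0.0006, "twist": 0}, {"x": 0, "y": 0, "z": 0.0006, "twist": 0}, {"x": 0, "y": 0, "z": 0.0006, "twist": 0}]}}

```text
time: 18.95
tool_pos: [461.6, 141.6, 134.2]
tcp_rot: [3.141, -0.002, 0.299]
contact_force: [-2.3, 0.5, 7.3]
grip_width: 15.3
finger_force: 30.0
```

Emit:
{"name": "play_rows", "arguments": {"commands": [{"x": 0, "y": 0, "z": 0.0001, "twist": 0}, {"x": 0, "y": 0, "z": 0.0002, "twist": 0}, {"x": 0, "y": 0, "z": 0.0003, "twist": 0}, {"x": 0, "y": 0, "z": 0.0004, "twist": 0}, {"x": 0, "y": 0, "z": 0.0005, "twist": 0}, {"x": 0, "y": 0, "z": 0.0006, "twist": 0}, {"x": 0, "y": 0, "z": 0.0006, "twist": 0}, {"x": 0, "y": 0, "z": 0.0006, "twist": 0}]}}

```text
time: 19.75
tool_pos: [461.6, 141.6, 133.8]
tcp_rot: [3.141, -0.002, 0.299]
contact_force: [-2.2, -0.3, 8.9]
grip_width: 15.7
finger_force: 30.0
```

Emit:
{"name": "play_rows", "arguments": {"commands": [{"x": 0, "y": 0, "z": 0.0001, "twist": 0}, {"x": 0, "y": 0, "z": 0.0001, "twist": 0}, {"x": 0, "y": 0, "z": 0.0002, "twist": 0}, {"x": 0, "y": 0, "z": 0.0002, "twist": 0}, {"x": 0, "y": 0, "z": 0.0003, "twist": 0}, {"x": 0, "y": 0, "z": 0.0003, "twist": 0}, {"x": 0, "y": 0, "z": 0.0003, "twist": 0}, {"x": 0, "y": 0, "z": 0.0003, "twist": 0}]}}

```text
time: 20.55
tool_pos: [461.6, 141.6, 133.7]
tcp_rot: [3.141, -0.002, 0.299]
contact_force: [-3.3, -0.4, 11.9]
grip_width: 15.5
finger_force: 30.0
```

On the cushion now. I build up the force in small steps.

Emit:
{"name": "play_rows", "arguments": {"commands": [{"x": 0, "y": 0, "z": 0.0001, "twist": 0}, {"x": 0, "y": 0, "z": 0.0002, "twist": 0}, {"x": 0, "y": 0, "z": 0.0003, "twist": 0}, {"x": 0, "y": 0, "z": 0.0004, "twist": 0}, {"x": 0, "y": 0, "z": 0.0005, "twist": 0}, {"x": 0, "y": 0, "z": 0.0005, "twist": 0}, {"x": 0, "y": 0, "z": 0.0005, "twist": 0}, {"x": 0, "y": 0, "z": 0.0005, "twist": 0}]}}

```text
time: 21.35
tool_pos: [461.6, 141.6, 133.6]
tcp_rot: [3.141, -0.002, 0.299]
contact_force: [-4.2, -0.5, 15.4]
grip_width: 15.7
finger_force: 30.0
```

Emit:
{"name": "play_rows", "arguments": {"commands": [{"x": 0, "y": 0, "z": 0.0002, "twist": 0}, {"x": 0, "y": 0, "z": 0.0004, "twist": 0}, {"x": 0, "y": 0, "z": 0.0005, "twist": 0}, {"x": 0, "y": 0, "z": 0.0005, "twist": 0}, {"x": 0, "y": 0, "z": 0.0005, "twist": 0}, {"x": 0, "y": 0, "z": 0.0005, "twist": 0}, {"x": 0, "y": 0, "z": 0.0005, "twist": 0}, {"x": 0, "y": 0, "z": 0.0005, "twist": 0}]}}

```text
time: 22.15
tool_pos: [461.7, 141.6, 133.5]
tcp_rot: [3.141, -0.003, 0.299]
contact_force: [-5.7, -1.3, 18.8]
grip_width: 15.9
finger_force: 30.0
```

Emit:
{"name": "play_rows", "arguments": {"commands": [{"x": 0, "y": 0, "z": 0, "twist": 0}, {"x": 0, "y": 0, "z": 0, "twist": 0}, {"x": 0, "y": 0, "z": 0, "twist": 0}, {"x": 0, "y": 0, "z": 0, "twist": 0}, {"x": 0, "y": 0, "z": 0, "twist": 0}, {"x": 0, "y": 0, "z": 0, "twist": 0}, {"x": 0, "y": 0, "z": 0, "twist": 0}, {"x": 0, "y": 0, "z": 0, "twist": 0}]}}

```text
time: 22.95
tool_pos: [461.7, 141.6, 133.5]
tcp_rot: [3.141, -0.003, 0.299]
contact_force: [-4.9, -1.4, 18.1]
grip_width: 15.5
finger_force: 30.0
```

Emit:
{"name": "play_rows", "arguments": {"commands": [{"x": -0.0002, "y": 0, "z": 0, "twist": 0}, {"x": -0.0004, "y": 0, "z": 0, "twist": 0}, {"x": -0.0004, "y": 0, "z": 0.0001, "twist": 0}, {"x": -0.0004, "y": 0, "z": 0.0002, "twist": 0}, {"x": -0.0004, "y": 0, "z": 0.0003, "twist": 0}, {"x": -0.0004, "y": 0, "z": 0.0003, "twist": 0}, {"x": -0.0004, "y": 0, "z": 0.0003, "twist": 0}, {"x": -0.0004, "y": 0, "z": 0.0003, "twist": 0}]}}

```text
time: 23.75
tool_pos: [461.6, 141.6, 133.5]
tcp_rot: [3.141, -0.004, 0.299]
contact_force: [-5.8, -0.6, 19.8]
grip_width: 15.4
finger_force: 30.0
```

Run:
```python
from h import *
c=shot("scene","s2",crop=(180,190,380,350),scale=3.75)
o=bot.get_obs(); print(o["time"],o["tool_pos"],o["contact_force"])
```

```text
23.8 [461.62209898 141.62997244 133.44252243] [-4.39663482  0.31368672 19.75097743]
```

View pics/s2.png

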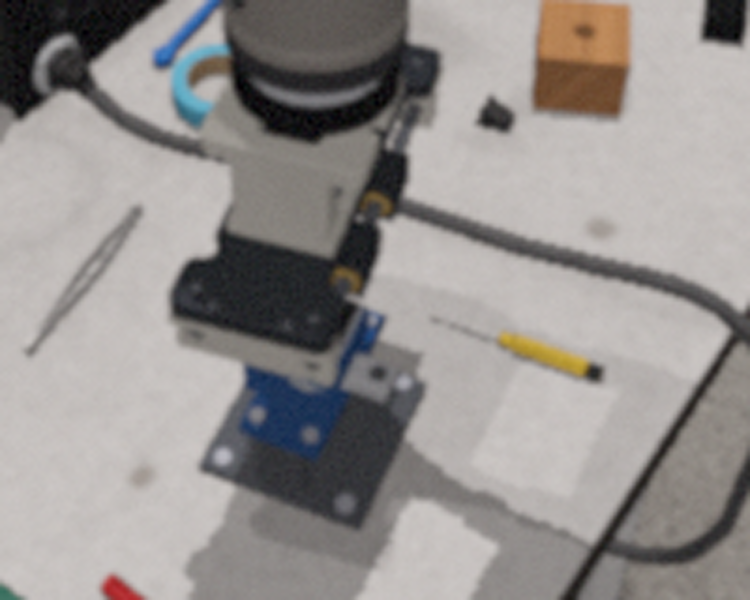

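The gripper is low over the fork with the punch fully in, and the bystanders are unmoved. The press held steady at about 22 N with no travel, so the collar is seated. I withdraw straight up.

Emit:
{"name": "play_rows", "arguments": {"commands": [{"x": 0, "y": 0, "z": -0.001, "twist": 0}, {"x": 0, "y": 0, "z": -0.003, "twist": 0}, {"x": 0, "y": 0, "z": -0.008, "twist": 0}, {"x": 0, "y": 0, "z": -0.016, "twist": 0}, {"x": 0, "y": 0, "z": -0.026, "twist": 0}, {"x": 0, "y": 0, "z": -0.036, "twist": 0}, {"x": 0, "y": 0, "z": -0.046, "twist": 0}, {"x": 0, "y": 0, "z": -0.056, "twist": 0}]}}

```text
time: 24.6
tool_pos: [460.8, 141.4, 188.1]
tcp_rot: [3.141, -0.0, 0.299]
contact_force: [-0.2, 0.7, -1.7]
grip_width: 15.7
finger_force: 30.0
```

Emit:
{"name": "play_rows", "arguments": {"commands": [{"x": 0, "y": 0, "z": -0.01, "twist": 0}, {"x": 0, "y": 0, "z": -0.02, "twist": 0}, {"x": 0, "y": 0, "z": -0.026, "twist": 0}, {"x": 0, "y": 0, "z": -0.03, "twist": 0}, {"x": 0, "y": 0, "z": -0.03, "twist": 0}, {"x": 0, "y": 0, "z": -0.03, "twist": 0}, {"x": 0, "y": 0, "z": -0.03, "twist": 0}, {"x": 0, "y": 0, "z": -0.03, "twist": 0}]}}

```text
time: 25.4
tool_pos: [460.5, 141.3, 216.6]
tcp_rot: [-3.142, 0.001, 0.299]
contact_force: [-0.2, 0.1, -1.9]
grip_width: 15.8
finger_force: 30.0
```

Run:
```python
from h import *
o=bot.get_obs(); print(o["time"],o["tool_pos"],o["contact_force"],o["tcp_rot"]); print(shift((476,-187.3,140)))
```

```text
25.4 [460.54410416 141.34794664 216.59879183] [-0.2117342   0.10127018 -1.88026553] [-3.14152484e+00  8.40279040e-04  2.98778217e-01]
[-81.9028903  318.64248771  76.64603087]
```

Emit:
{"name": "play_rows", "arguments": {"commands": [{"x": -0.004, "y": 0.015, "z": 0, "twist": 0}, {"x": -0.011, "y": 0.042, "z": 0, "twist": 0}, {"x": -0.021, "y": 0.08, "z": 0, "twist": 0}, {"x": -0.031, "y": 0.12, "z": 0, "twist": 0}, {"x": -0.041, "y": 0.16, "z": 0, "twist": 0}, {"x": -0.051, "y": 0.2, "z": 0, "twist": 0}, {"x": -0.062, "y": 0.24, "z": 0, "twist": 0}, {"x": -0.071, "y": 0.276, "z": 0, "twist": 0}]}}

```text
time: 26.2
tool_pos: [473.8, -145.3, 216.9]
tcp_rot: [3.142, 0.0, 0.298]
contact_force: [-0.1, 0.6, -3.0]
grip_width: 15.6
finger_force: 30.0
```

Emit:
{"name": "play_rows", "arguments": {"commands": [{"x": -0.007, "y": 0.028, "z": 0, "twist": 0}, {"x": -0.01, "y": 0.039, "z": 0.01, "twist": 0}, {"x": -0.0109, "y": 0.0426, "z": 0.03, "twist": 0}, {"x": -0.0109, "y": 0.0426, "z": 0.05, "twist": 0}, {"x": -0.0109, "y": 0.0426, "z": 0.066, "twist": 0}, {"x": -0.0109, "y": 0.0426, "z": 0.072, "twist": 0}, {"x": -0.0109, "y": 0.0426, "z": 0.074, "twist": 0}, {"x": -0.0109, "y": 0.0426, "z": 0.074, "twist": 0}]}}

```text
time: 27.0
tool_pos: [476.4, -186.9, 143.2]
tcp_rot: [3.141, -0.0, 0.299]
contact_force: [-0.6, -0.0, -0.8]
grip_width: 15.4
finger_force: 30.0
```

Run:
```python
from h import *
c=fix(shot("wrist","w6",crop=(200,160,370,330),scale=3.5))
o=bot.get_obs(); print(o["time"],o["tool_pos"],o["contact_force"],shift((476,-187.3,81)))
R=Ro.from_euler("xyz",o["tcp_rot"]).as_matrix()
for d in(78,94): print(d,(np.array(proj(c,o["tool_pos"]+R@[0,0,d]))-[200,160])*3.5)
```

```text
27.05 [ 476.62034223 -187.12586134  143.54609756] [ 0.10479987 -0.80645425 -1.58897021] [-0.6869584  -0.06505803 62.54560995]
78 [289.83263357 250.07034453]
94 [289.73686379 223.46619156]
```

View pics/w6.png

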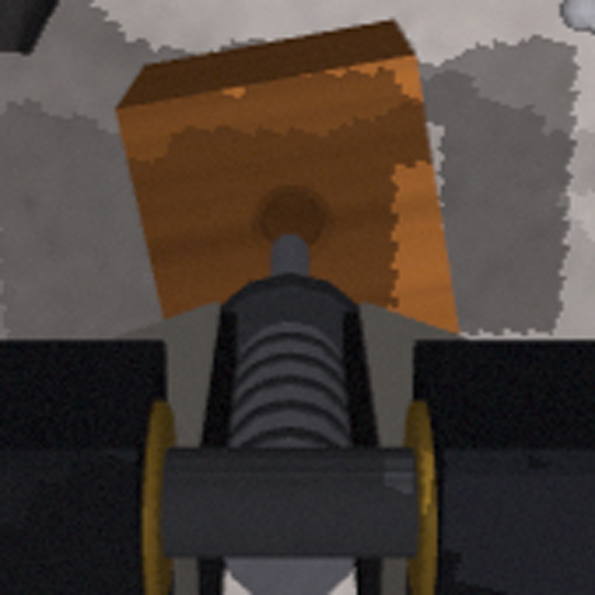

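The hole centres at (290,219), and the tip's axis projects to (290,221) at the block's top, so they line up. I lower it in.

Emit:
{"name": "play_rows", "arguments": {"commands": [{"x": -0.0003, "y": 0, "z": 0.006, "twist": 0}, {"x": -0.0004, "y": 0, "z": 0.014, "twist": 0}, {"x": -0.0004, "y": 0, "z": 0.022, "twist": 0}, {"x": -0.0004, "y": 0, "z": 0.032, "twist": 0}, {"x": -0.0004, "y": 0, "z": 0.042, "twist": 0}, {"x": -0.0004, "y": 0, "z": 0.05, "twist": 0}, {"x": -0.0004, "y": 0, "z": 0.056, "twist": 0}, {"x": -0.0004, "y": 0, "z": 0.059, "twist": 0}]}}

```text
time: 27.85
tool_pos: [475.6, -187.2, 83.2]
tcp_rot: [-3.141, 0.001, 0.299]
contact_force: [0.2, 0.9, -1.8]
grip_width: 15.7
finger_force: 30.0
```

Emit:
{"name": "play_rows", "arguments": {"commands": [{"x": 0, "y": 0, "z": 0.0003, "twist": 0}, {"x": 0, "y": 0, "z": 0.0007, "twist": 0}, {"x": 0, "y": 0, "z": 0.001, "twist": 0}, {"x": 0, "y": 0, "z": 0.0013, "twist": 0}, {"x": 0, "y": 0, "z": 0.0016, "twist": 0}, {"x": 0, "y": 0, "z": 0.0018, "twist": 0}, {"x": 0, "y": 0, "z": 0.002, "twist": 0}, {"x": 0, "y": 0, "z": 0.002, "twist": 0}]}}

```text
time: 28.65
tool_pos: [475.8, -187.3, 82.0]
tcp_rot: [3.142, 0.0, 0.299]
contact_force: [0.5, -0.1, -1.6]
grip_width: 15.4
finger_force: 30.0
```

Emit:
{"name": "play_rows", "arguments": {"commands": [{"x": 0, "y": 0, "z": 0.0003, "twist": 0}, {"x": 0, "y": 0, "z": 0.0006, "twist": 0}, {"x": 0, "y": 0, "z": 0.0009, "twist": 0}, {"x": 0, "y": 0, "z": 0.0012, "twist": 0}, {"x": 0, "y": 0, "z": 0.0015, "twist": 0}, {"x": 0, "y": 0, "z": 0.0015, "twist": 0}, {"x": 0, "y": 0, "z": 0.0015, "twist": 0}, {"x": 0, "y": 0, "z": 0.0015, "twist": 0}]}}

```text
time: 29.45
tool_pos: [475.9, -187.4, 80.5]
tcp_rot: [3.141, -0.0, 0.299]
contact_force: [0.2, 0.1, -1.1]
grip_width: 15.3
finger_force: 30.0
```

Emit:
{"name": "play_rows", "arguments": {"commands": [{"x": 0, "y": 0, "z": 0.0002, "twist": 0}, {"x": 0, "y": 0, "z": 0.0004, "twist": 0}, {"x": 0, "y": 0, "z": 0.0006, "twist": 0}, {"x": 0, "y": 0, "z": 0.0008, "twist": 0}, {"x": 0, "y": 0, "z": 0.0008, "twist": 0}, {"x": 0, "y": 0, "z": 0.0008, "twist": 0}, {"x": 0, "y": 0, "z": 0.0008, "twist": 0}, {"x": 0, "y": 0, "z": 0.0008, "twist": 0}]}}

```text
time: 30.25
tool_pos: [475.9, -187.4, 80.2]
tcp_rot: [3.141, -0.0, 0.299]
contact_force: [-1.9, 0.8, 5.1]
grip_width: 15.2
finger_force: 30.0
```

Emit:
{"name": "play_rows", "arguments": {"commands": [{"x": 0, "y": 0, "z": -0.0004, "twist": 0}, {"x": 0, "y": 0, "z": -0.0004, "twist": 0}, {"x": 0, "y": 0, "z": -0.0004, "twist": 0}, {"x": 0, "y": 0, "z": -0.0004, "twist": 0}, {"x": 0, "y": 0, "z": -0.0004, "twist": 0}, {"x": 0, "y": 0, "z": -0.0004, "twist": 0}, {"x": 0, "y": 0, "z": -0.0004, "twist": 0}, {"x": 0, "y": 0, "z": -0.0004, "twist": 0}], "jaw": 0}}

```text
time: 31.05
tool_pos: [475.8, -187.3, 80.1]
tcp_rot: [3.142, 0.0, 0.299]
contact_force: [0.2, 0.8, -0.6]
grip_width: 74.8
finger_force: 0.0
```

Emit:
{"name": "play_rows", "arguments": {"commands": [{"x": 0, "y": 0, "z": -0.005, "twist": 0}, {"x": 0, "y": 0, "z": -0.02, "twist": 0}, {"x": 0, "y": 0, "z": -0.04, "twist": 0}, {"x": 0, "y": 0, "z": -0.065, "twist": 0}, {"x": 0, "y": 0, "z": -0.095, "twist": 0}, {"x": 0, "y": 0, "z": -0.125, "twist": 0}, {"x": 0, "y": 0, "z": -0.15, "twist": 0}, {"x": 0, "y": 0, "z": -0.17, "twist": 0}]}}

```text
time: 31.85
tool_pos: [476.0, -187.4, 252.3]
tcp_rot: [3.14, -0.001, 0.299]
contact_force: [-0.2, -0.2, -0.0]
grip_width: 92.2
finger_force: 0.0
```

Emit:
{"name": "play_rows", "arguments": {"commands": [{"x": -0.01, "y": 0, "z": 0, "twist": 0}, {"x": -0.025, "y": 0, "z": 0, "twist": 0}, {"x": -0.04, "y": 0, "z": 0, "twist": 0}, {"x": -0.05, "y": 0, "z": 0, "twist": 0}, {"x": -0.05, "y": 0, "z": 0, "twist": 0}, {"x": -0.05, "y": 0, "z": 0, "twist": 0}, {"x": -0.05, "y": 0, "z": 0, "twist": 0}, {"x": -0.05, "y": 0, "z": 0, "twist": 0}]}}

```text
time: 32.65
tool_pos: [428.4, -202.0, 250.0]
tcp_rot: [-3.142, -0.0, 0.299]
contact_force: [0.0, -0.3, 0.1]
grip_width: 91.5
finger_force: 0.0
```

Run:
```python
from h import *
a=np.array(bot.capture("wrist")["pixels"])[90:200,230:340,::-1]; b=np.array(bot.capture("top")["pixels"])[180:300,130:440,::-1]
a=cv2.resize(a,(300,300),interpolation=2); b=cv2.resize(b,(775,300),interpolation=2)
cv2.imwrite("pics/end.png",np.vstack([np.hstack([a,np.zeros((300,475,3),np.uint8)]),b]))
o=bot.get_obs(); print(o["time"],o["tool_pos"],o["contact_force"])
```

```text
32.75 [ 428.33394709 -201.91901044  249.98574369] [-0.25424538 -0.4605343   0.38552248]
```

View pics/end.png

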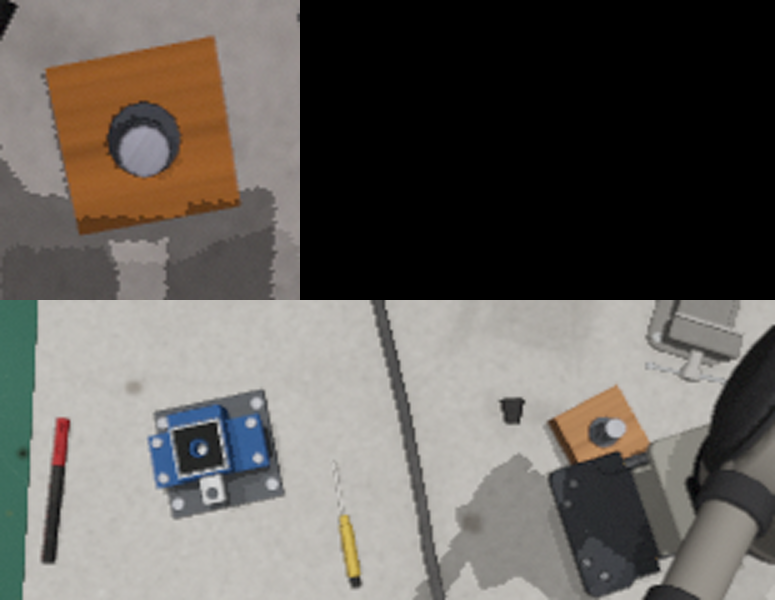

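The punch stands upright in its block, with its head at (144,150) in the upper picture. The fork hole at (200,448) in the lower one no longer shows brass, and the marker and screwdriver are where they were. I hand in.

```bash
python3 -c "
from plant import bot
print(bot.close_job())"
```

```text
the job is handed in; nothing more can be done
None
```

The pin was pressed down until the punch's collar seated on the cushion, held at about 22 N; the punch is back upright in its block, and the job was handed in at about 33 s.

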